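Snap the lid onto a new sharps bin

ROBOT

A 6-joint arm with a two-finger parallel gripper is mounted at the origin on a cart in front of the work surface, level with it; the furniture and walls round the work are solid. World frame = base frame: x ahead of the robot, y to its left, z up, the work surface at z = 0. Lengths are in mm, angles in rad, forces in N, time in s.
With the tool pointing down it reaches from about 325 to 775 mm from the base axis. Payload 5.5 kg.
Tool frame: the origin (TCP) lies between the finger pads; the fingertips stand 22 mm ahead of it and the grasp point (between the pads) lies 3 mm ahead of it; z points along the fingers, y is the line along which they close (so a half turn about z gives the same grasp; the last joint's range is limited). The gripper opens to 88 mm and grips with 3 to 60 N. Pads are 20 mm wide; open, the fingers measure 115 mm over their backs; the gripper's body (75 mm by 178 mm) begins 61 mm behind the grasp point.
Start: joints at [-1.322, 0.091, 1.231, -0, 1.82, -0.057], TCP at [180.633, -572.178, 244.631] pointing down, gripper open.
Joint ranges: [-2.87, 2.87], [-0.86, 2.18], [0.17, 2.46], [-1.51, 4.65], [0.06, 2.69], [-2.65, 2.65]. Speed limits (rad/s): [2.57, 2.57, 3.01, 3.14, 3.14, 3.14].

INTERFACE

Orientations are given as a unit quaternion [w, x, y, z].
In Python, from plant import robot, eyes, order gives the robot as it stands. The module is installed in compiled form; this text tells all that it offers.
- The arm moves only by the tool arm_command, never from a script. Its argument "commands" is a list of rows, each a list of 7 numbers: the turn, a rotation vector about the tool's x, y, z in rad, then the shift along the tool's x, y, z in m, then the opening, from 0 (shut) to 1 (fully open). A call has exactly 8 rows; each row shifts and turns the commanded pose from where the row before left it, along the tool's axes as they then stand; what a row does not reach is not made up. A row lasts 1/12 s, in which the tool goes at most 41.7 mm and 7.16 degrees, less where a joint would pass 70% of its speed; a pose out of reach is approached as far as the arm can. A call with a gripper value outside its range is refused whole. The fingers move at their own pace and stop on an object; the grip force is fixed at half the most. Time passes only in rows, so rows that do not move let the fingers close, or fill a call up. It gives the time, the measured TCP pose, the force, the opening and the grip force at its end, in the units of the state.
- robot.read_state(): the state, without advancing time (a new reading comes with each control period).
- eyes.capture(name): name is "scene" or "side" or "wrist"; returns a dict with "image" (400x640x3 uint8, red, green, blue), "fx", "fy", "cx", "cy" (pixels), "distortion" ([k1, k2, p1, p2, k3] as OpenCV has them; the pictures are not rectified), "R" (3x3) and "t" (3): a world point X has camera coordinates R X + t. Camera axes: x right, y down, z forward; pixel columns grow to the right and rows downward; lengths in mm; the calibration is good to about 2 mm. A picture is of the moment at which its call begins. There is no depth.
- order.sign_off(): hands the job in; it is judged then, once.
The state is a dict: "time": time; "joints": joint angles; "joint_velocities": joint speeds; "joint_efforts": joint torques, N m; "tcp_pos": TCP position; "orientation": TCP orientation; "wrist_force": force on the tool from outside, world axes, zero at the start; "wrist_torque": the same for the moment, N m; "opening": finger opening in mm; "finger_force": force on a finger pad.
Only numpy, scipy, OpenCV 4.12 (cv2) and the standard library are available. Lean on these libraries where they do the work, as an engineer would, in place of code of your own. Each camera call takes 0.05 s, during which the arm holds its last target. There are 200 camera calls.

TASK

Put the new sharps bin by the microtome into service: set the red lid squarely on the yellow base and press its two long edges down, one after the other, until each clicks over its lugs. Feel for the click and ease off at once; the plastic must not be overloaded. The lid must end fully home and level all round; leave the old tub, the wash bottle and the timer where they stand.

Things in the scene. Friction and masses are not known exactly. Their poses are not given: they have to be found in the camera images.
- sharps_base: Base of the new sharps bin: open yellow box, 92 (x) x 116 (y) mm, wall 3 mm, rim 100 mm above the bench, fixed in a low white holder screwed to the bench. Origin: centre of the underside, on the bench; z up. Four springy lugs stand 3.7 mm out of the long walls (x -46 and +46 mm) at y -38 and +38 mm, tips 12 mm under the rim; the lid's inner bead must snap over all four.
- sharps_lid: Red lid, loose, 0.09 to 0.12 kg, 103 (x) x 127 (y) x 43.5 mm. Origin: centre of the skirt's lower edge, z up; top face at z 19 mm. Blade chute in the middle: upright collar 32 (x) x 64 (y) mm, z 19 to 43.5, to grip across x. Folded flap at x -14 to 14, y 33 to 61, top z 22 mm. Fits either way round, 1.2 mm play a side. Origin about 90 mm above the base's when laid on the lugs, 84 mm when home.
- lid_edge_1: Long side of the lid's top face, part of the lid, 35 x 126 mm. Origin: its ribbed thumb mark at the middle of the edge (lid frame x -38, y 0, z 19 mm), the place to press straight down. Resistance grows to 10 to 18 N over some 4 mm, gives way as the edge clicks in the last 4 mm, then the lid is on its hard stop; let go too early, it springs back. 103 mm above the base's origin when home, 109 mm unclicked.
- lid_edge_2: The opposite long side of the lid's top face, thumb mark at lid frame x +38, y 0, z 19 mm; same behaviour. The two edges click separately: while only one is home, the other thumb mark stands about 7 mm above its home height. More than 30 N from the fingers overloads an edge.
- corner_a (a point): Point on the lid's top face near a corner (lid frame x -38, y +38, z 19 mm), right above a lug when the lid is on; 103 mm above the base's origin when home.
- corner_b (a point): Point on the lid's top face near a corner (lid frame x -38, y -38, z 19 mm), right above a lug when the lid is on; 103 mm above the base's origin when home.
- corner_c (a point): Point on the lid's top face near a corner (lid frame x +38, y +38, z 19 mm), right above a lug when the lid is on; 103 mm above the base's origin when home.
- corner_d (a point): Point on the lid's top face near a corner (lid frame x +38, y -38, z 19 mm), right above a lug when the lid is on; 103 mm above the base's origin when home.
- old_tub: bystander: small old yellow sharps tub with red top, 68 x 68 x 94 mm, origin under its centre
- wash_bottle: bystander: white wash bottle with red cap and bent jet, 67 x 81 x 176 mm, origin under its centre
- timer: bystander: red bench timer lying flat, 78 x 62 x 17 mm, origin under its centre

How it is judged (in metres and radians):
On the way:
1. one long edge of the lid has been clicked home while the other still stands up (horizontal distance between sharps_lid and sharps_base below 0.004 m and ((z of lid_edge_1 in the frame of sharps_base below 0.105 m and z of lid_edge_2 in the frame of sharps_base above 0.107 m) or (z of lid_edge_2 in the frame of sharps_base below 0.105 m and z of lid_edge_1 in the frame of sharps_base above 0.107 m))), for 0.2 s.
At the end, for the whole second after the job is handed in: all four corner points of the lid are less than 2 mm above their fully home height (103 mm over the base's origin), the lid is right way up and level within 0.05 rad, centred on the base within 4 mm, released and at rest (angle between sharps_lid's own z axis and vertical below 0.05 rad and z of each of corner_a, corner_b, corner_c, corner_d in the frame of sharps_base below 0.105 m and horizontal distance between sharps_lid and sharps_base below 0.004 m and linear speed of sharps_lid below 0.01 m/s); the robot touches nothing.
It fails at once if the fingers press on a long edge of the lid with more than 30 N (contact force between the fingers and lid_edge_1 above 30 N or contact force between the fingers and lid_edge_2 above 30 N).
It fails at once if the old tub is shifted by more than 30 mm (distance of old_tub from where it was at the start of the episode above 0.03 m).
It fails at once if the wash bottle is shifted by more than 30 mm (distance of wash_bottle from where it was at the start of the episode above 0.03 m).
It fails at once if the timer is shifted by more than 30 mm (distance of timer from where it was at the start of the episode above 0.03 m).
It also fails if it takes over 64 s, if anything falls off the work surface, if the arm or the gripper's body presses on something with over 40 N, if the wrist force passes 120 N, or if a joint passes its speed limit or range.

## Working session

There is one attempt and no reset: what is moved stays moved. The work goes in short steps, Python scripts to look and compute and a tool call to move; the robot and the scene stay as the last step left them, time stands still between calls to the robot, and variables do not carry over. Pictures are saved under pics/ and viewed, at most 14 in all, crops included, and the job is handed in when it is done.

Besides the shell and the picture viewer there is one more tool, called after "Request:" as name(argument=value, ...), one argument or row to a line, values as JSON. arm_command: Moves the arm, as the interface text tells. Its arguments: {"type":"object","properties":{"commands":{"type":"array"}},"required":["commands"]}

```bash
mkdir -p pics; cat > h.py <<'E'
import numpy as np, cv2
from plant import robot, eyes, order
def cap(n,f=None):
    c=eyes.capture(n)
    if f: cv2.imwrite('pics/'+f,c['image'][:,:,::-1])
    return c
def ray(c,uv):
    K=np.array([[c['fx'],0,c['cx']],[0,c['fy'],c['cy']],[0,0,1.]])
    p=cv2.undistortPoints(np.array(uv,float).reshape(-1,1,2),K,np.array(c['distortion'],float)).reshape(-1,2)
    R=np.array(c['R']);t=np.array(c['t'])
    return -R.T@t,(R.T@np.c_[p,np.ones(len(p))].T).T
def onz(c,uv,z):
    o,d=ray(c,uv); return o+d*((z-o[2])/d[:,2])[:,None]
def proj(c,X):
    K=np.array([[c['fx'],0,c['cx']],[0,c['fy'],c['cy']],[0,0,1.]])
    return cv2.projectPoints(np.array(X,float).reshape(-1,1,3),cv2.Rodrigues(np.array(c['R'],float))[0],np.array(c['t'],float),K,np.array(c['distortion'],float))[0].reshape(-1,2)
E
python3 - <<'E'
from h import *
ims=[cap(n)for n in('scene','side')]
cv2.imwrite('pics/a.png',ims[0]['image'][:,:,::-1]);cv2.imwrite('pics/b.png',ims[1]['image'][:,:,::-1])
for c in ims: print(-np.array(c['R']).T@np.array(c['t']),c['fx'])
s=robot.read_state();print(s['time'],s['tcp_pos'],s['orientation'],s['wrist_force'],s['opening'])
E
```

```text
[-471.61133771 -764.51042893 1064.3949991 ] 513.3466048994001
[    1.72365158 -1049.98887393   560.87514095] 428.25929892677294
0.1 [ 180.57676628 -571.93462348  243.61932421] [-8.86167453e-04  9.88333228e-01  1.52304431e-01 -7.14819313e-05] [-0.41132006 -0.09761004  0.33610553] 87.70421131950557
```

View pics/a.png

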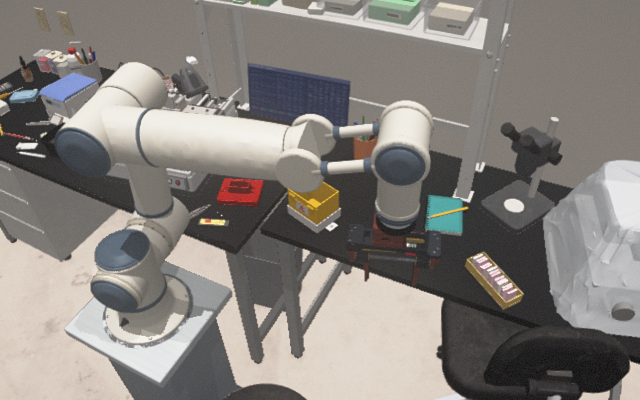

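View pics/b.png

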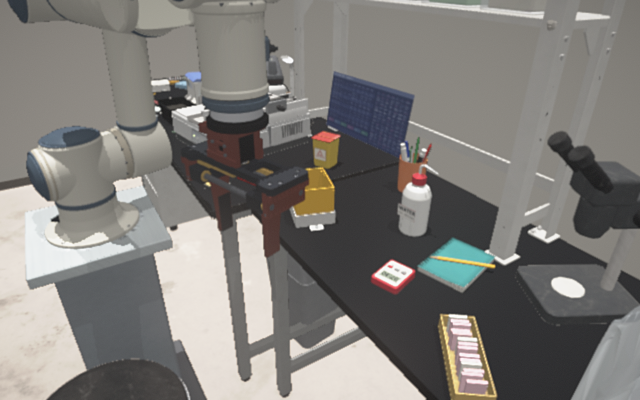

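The scene view shows the red lid at about (240,190) and the yellow base in its white holder at (313,203). In the side view the tub is at (325,148), the bottle at (414,207) and the timer at (394,276). The lid is hidden by the arm there.

```bash
python3 - <<'E'
from h import *
c=cap('scene');im=c['image']
crop=cv2.resize(im[160:250,190:360],None,fx=4.6,fy=4.6,interpolation=cv2.INTER_CUBIC)
cv2.imwrite('pics/c.png',crop[:,:,::-1])
hsv=cv2.cvtColor(im,cv2.COLOR_RGB2HSV)
red=((hsv[...,0]<6)|(hsv[...,0]>174))&(hsv[...,1]>150)&(hsv[...,2]>80)
red[:,300:]=0
n,l,s,ce=cv2.connectedComponentsWithStats(red.astype(np.uint8))
for i in range(1,n):
  if s[i,4]>40: print('red',s[i],ce[i],onz(c,[ce[i]],20))
ye=(hsv[...,0]>15)&(hsv[...,0]<32)&(hsv[...,1]>150)&(hsv[...,2]>80)
n,l,s,ce=cv2.connectedComponentsWithStats(ye.astype(np.uint8))
for i in range(1,n):
  if s[i,4]>100: print('ye',s[i],ce[i],onz(c,[ce[i]],80))
c=cap('side')
for n,p in dict(tub=(327,165),bottle=(414,232),timer=(394,276)).items(): print(n,onz(c,[p],5))
E
```

```text
red [217 178  46  28 769] [240.08192458 191.53706112] [[459.45951905  14.3325349   20.        ]]
ye [ 288  182   51   42 1161] [316.79586563 201.57019811] [[ 460.82318276 -252.97378362   80.        ]]
tub [[679.15733121  -8.67441132   5.        ]]
bottle [[ 646.61342031 -443.39857644    5.        ]]
timer [[ 497.75499891 -544.84865081    5.        ]]
```

View pics/c.png

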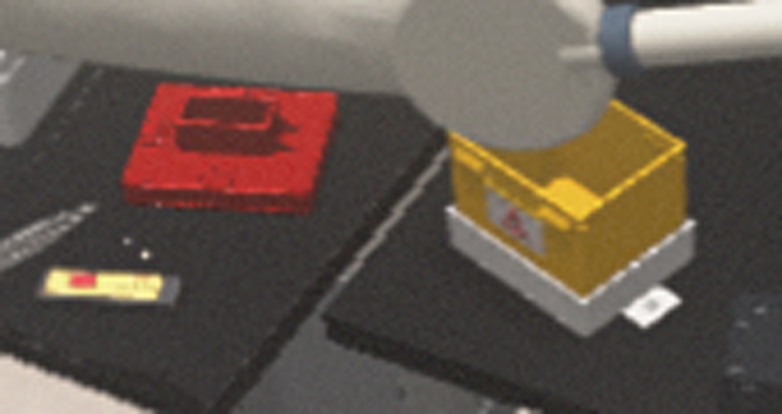

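The crop shows the lid on the left bench, right way up with its collar in the middle. The base stands on the right bench, turned about 40 degrees in the picture. I'll move over the base for a wrist view.

Request:
arm_command(
  commands=[
    [0, 0, 0, 0.03, -0.018, -0.006, 1],
    [0, 0, 0, 0.03, -0.018, -0.006, 1],
    [0, 0, 0, 0.03, -0.018, -0.006, 1],
    [0, 0, 0, 0.03, -0.018, -0.006, 1],
    [0, 0, 0, 0.03, -0.018, -0.006, 1],
    [0, 0, 0, 0.03, -0.018, -0.006, 1],
    [0, 0, 0, 0.03, -0.018, -0.006, 1],
    [0, 0, 0, 0.03, -0.018, -0.006, 1],
  ],
)

```text
time: 0.87
tcp_pos: [366.9, -361.1, 292.8]
orientation: [0.0, 0.988, 0.152, 0.0]
wrist_force: [0.5, 0.0, 0.2]
opening: 87.8
finger_force: 0.0
```

```bash
python3 - <<'E'
from h import *
c=cap('wrist','d.png');print(-np.array(c['R']).T@np.array(c['t']),np.array(c['R'])[2])
s=robot.read_state();print(s['time'],s['tcp_pos'],s['orientation'],s['wrist_force'],s['joints'])
E
```

```text
[ 439.27950045 -337.46387115  433.12852998] [-0.26543163 -0.08299885 -0.96055049]
0.9167 [ 370.69330679 -357.16027138  294.5792186 ] [-2.75905774e-04  9.87934792e-01  1.54854833e-01  2.17958090e-03] [1.66010723 1.67079535 1.18386788] [-0.83542252 -0.12354543  1.35423365  0.00418598  1.90897475  0.42580461]
```

View pics/d.png

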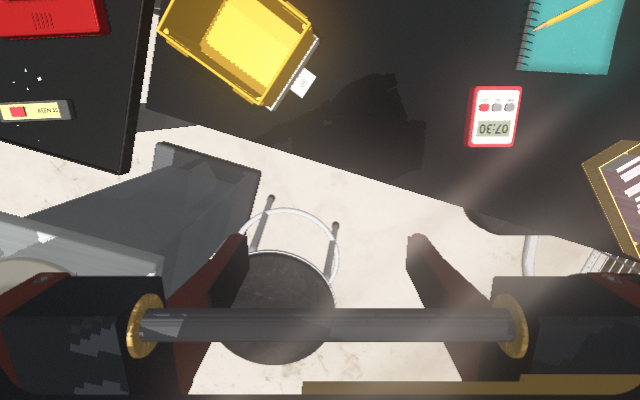

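The wrist view shows the base at about (240,40), cut off at the top edge, the lid at (50,15) and the timer at (495,115). I'll move left and up so that both the lid and the base are in frame.

Request:
arm_command(
  commands=[
    [0, 0, 0, 0.006, -0.027, -0.008, 1],
    [0, 0, 0, 0.006, -0.027, -0.008, 1],
    [0, 0, 0, 0.006, -0.027, -0.008, 1],
    [0, 0, 0, 0.006, -0.027, -0.008, 1],
    [0, 0, 0, 0.006, -0.027, -0.008, 1],
    [0, 0, 0, 0.006, -0.027, -0.008, 1],
    [0, 0, 0, 0.006, -0.027, -0.008, 1],
    [0, 0, 0, 0, 0, 0, 1],
  ],
)

```text
time: 1.58
tcp_pos: [349.0, -166.8, 351.5]
orientation: [0.001, 0.988, 0.154, 0.002]
wrist_force: [-0.5, -1.0, 0.3]
opening: 87.4
finger_force: 0.0
```

```bash
python3 - <<'E'
from h import *
cap('wrist');c=cap('wrist','e.png')
np.savez('e.npz',**c)
s=robot.read_state();print(s['time'],s['tcp_pos'],s['orientation'],s['wrist_force'],s['joints'])
E
```

```text
1.6833 [ 349.37638772 -169.41404234  349.22568828] [7.43260260e-04 9.88187265e-01 1.53247788e-01 7.01795653e-04] [-0.84306668 -0.50040303  0.97568326] [-5.38965732e-01 -4.19285892e-01  1.49692828e+00 -2.80462926e-04
  2.06192080e+00  7.23989807e-01]
```

View pics/e.png

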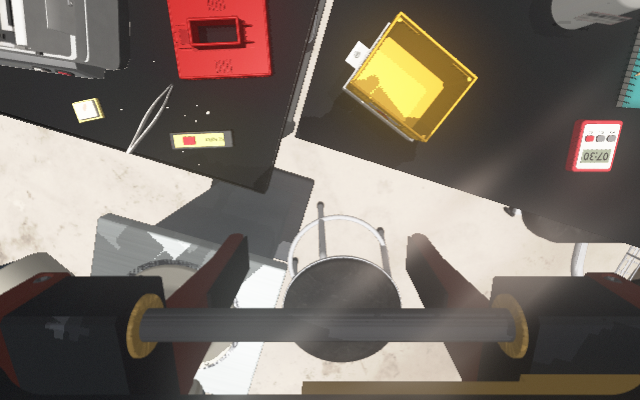

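The wrist view shows the base rim whole, with corners near (401,12), (477,77), (425,140) and (350,80). The lid at (220,35) is cut at the top. The collar's long side runs along the image columns. I'll move forward and left for the lid.

Request:
arm_command(
  commands=[
    [0, 0, 0, 0.01, -0.02, 0, 1],
    [0, 0, 0, 0.01, -0.02, 0, 1],
    [0, 0, 0, 0.01, -0.02, 0, 1],
    [0, 0, 0, 0.01, -0.02, 0, 1],
    [0, 0, 0, 0.01, -0.02, 0, 1],
    [0, 0, 0, 0.01, 0, 0, 1],
    [0, 0, 0, 0, 0, 0, 1],
    [0, 0, 0, 0, 0, 0, 1],
  ],
)

```text
time: 2.35
tcp_pos: [376.9, -57.3, 347.7]
orientation: [-0.0, 0.988, 0.152, -0.001]
wrist_force: [-0.1, -0.2, -0.0]
opening: 87.6
finger_force: 0.0
```

```bash
cat >> h.py <<'E'
def mask(c,k):
    h=cv2.cvtColor(c['image'],cv2.COLOR_RGB2HSV)
    if k=='red': m=((h[...,0]<7)|(h[...,0]>173))&(h[...,1]>140)&(h[...,2]>60)
    else: m=(h[...,0]>14)&(h[...,0]<34)&(h[...,1]>140)&(h[...,2]>80)
    m=m.astype(np.uint8); m[230:]=0
    n,l,s,ce=cv2.connectedComponentsWithStats(m)
    i=1+np.argmax(s[1:,4]); return (l==i).astype(np.uint8),s[i]
def quad(m):
    cn=max(cv2.findContours(m,cv2.RETR_EXTERNAL,cv2.CHAIN_APPROX_NONE)[0],key=cv2.contourArea)
    return cn.reshape(-1,2)
def show(P):
    P=P[:,:2].astype(np.float32); r=cv2.minAreaRect(P); b=cv2.boxPoints(r)
    e=b[1]-b[0],b[2]-b[1]; L=max(e,key=np.linalg.norm)
    print('centre',np.round(r[0],1),'size',np.round(r[1],1),'long axis yaw deg',round(np.degrees(np.arctan2(L[1],L[0]))%180,2))
E
python3 - <<'E'
from h import *
c=dict(np.load('e.npz'));m,s=mask(c,'ye');print('e',s);show(onz(c,quad(m),100))
cap('wrist');c=cap('wrist','f.png');np.savez('f.npz',**c)
for k,z in(('ye',100),('red',19),('red',10),('red',0)):
    m,s=mask(c,k);print(k,s);show(onz(c,quad(m),z))
    q=cv2.approxPolyDP(cv2.convexHull(quad(m)),5,True).reshape(-1,2);print(q.tolist(),onz(c,q,z)[:,:2].round().tolist())
s=robot.read_state();print(s['time'],s['tcp_pos'],s['orientation'])
E
```

```text
e [ 347   11  131  131 7173]
centre [ 481.2 -228.6] size [117.3  98.5] long axis yaw deg 71.64
ye [ 416   68  139  121 9178]
centre [ 483.1 -220.4] size [133.6  99.5] long axis yaw deg 71.46
[[482, 68], [554, 128], [501, 188], [471, 174], [416, 131], [459, 75]] [[544.0, -187.0], [509.0, -297.0], [424.0, -270.0], [429.0, -227.0], [457.0, -142.0], [530.0, -166.0]]
red [ 244   38   98   85 6807]
centre [469.8  21. ] size [104.7 129.3] long axis yaw deg 109.99
[[338, 39], [341, 117], [253, 122], [245, 43]] [[539.0, -20.0], [445.0, -56.0], [400.0, 62.0], [497.0, 97.0]]
red [ 244   38   98   85 6807]
centre [470.2  22. ] size [106.7 131.8] long axis yaw deg 109.99
[[338, 39], [341, 117], [253, 122], [245, 43]] [[541.0, -20.0], [444.0, -56.0], [399.0, 64.0], [498.0, 100.0]]
red [ 244   38   98   85 6807]
centre [470.7  23.2] size [109.  134.5] long axis yaw deg 109.99
[[338, 39], [341, 117], [253, 122], [245, 43]] [[543.0, -20.0], [444.0, -57.0], [398.0, 66.0], [499.0, 102.0]]
2.45 [376.49070766 -57.50453709 348.09015582] [-3.86666669e-05  9.88458993e-01  1.51487119e-01 -6.86419815e-04]
```

View pics/f.png

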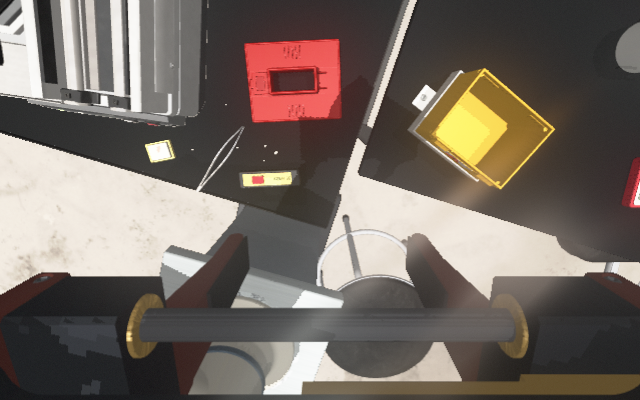

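The wrist view shows the lid whole at (244–341, 39–122), with the collar at (292,81). The base is at (416–554, 68–188). The numbers give the lid centre near (470,21) with its long axis at 110°, and the base near (481,-228) with its long axis at 71.6°. I'll measure each with the tool aligned to it, so that the camera errors cancel. Base first.

Request:
arm_command(
  commands=[
    [0, 0, 0, -0.002, 0.035, 0, 1],
    [0, 0, 0, -0.002, 0.035, 0, 1],
    [0, 0, 0, -0.002, 0.035, 0, 1],
    [0, 0, 0, -0.002, 0.035, 0, 1],
    [0, 0, 0, -0.002, 0.035, 0, 1],
    [0, 0, 0, -0.002, 0.035, 0, 1],
    [0, 0, 0, -0.002, 0.035, 0, 1],
    [0, 0, 0, -0.002, 0.035, 0, 1],
  ],
)

```text
time: 3.12
tcp_pos: [444.6, -331.3, 348.3]
orientation: [-0.0, 0.989, 0.151, -0.0]
wrist_force: [-0.0, 1.2, -0.2]
opening: 87.6
finger_force: 0.0
```

Request:
arm_command(
  commands=[
    [0, 0, -0.118, 0, 0, 0, 1],
    [0, 0, -0.118, 0, 0, 0, 1],
    [0, 0, -0.118, 0, 0, 0, 1],
    [0, 0, -0.118, 0, 0, 0, 1],
    [0, 0, -0.118, 0, 0, 0, 1],
    [0, 0, -0.118, 0, 0, 0, 1],
    [0, 0, -0.118, 0, 0, 0, 1],
    [0, 0, -0.118, 0, 0, 0, 1],
  ],
)

```text
time: 3.78
tcp_pos: [444.5, -329.5, 348.4]
orientation: [-0.0, 0.81, 0.587, -0.0]
wrist_force: [-0.6, 0.1, 0.4]
opening: 88.0
finger_force: 0.0
```

Request:
arm_command(
  commands=[
    [0, 0, 0, 0, 0, 0, 1],
    [0, 0, 0, 0, 0, 0, 1],
    [0, 0, 0, 0, 0, 0, 1],
    [0, 0, 0, 0, 0, 0, 1],
    [0, 0, 0, 0, 0, 0, 1],
    [0, 0, 0, 0, 0, 0, 1],
    [0, 0, 0, 0, 0, 0, 1],
    [0, 0, 0, 0, 0, 0, 1],
  ],
)

```text
time: 4.45
tcp_pos: [445.5, -328.1, 348.7]
orientation: [0.0, 0.811, 0.585, 0.0]
wrist_force: [0.3, 0.1, -0.2]
opening: 88.1
finger_force: 0.0
```

```bash
python3 - <<'E'
from h import *
c=cap('wrist','g.png');np.savez('g.npz',**c)
m,s=mask(c,'ye');print(s);show(onz(c,quad(m),100))
s=robot.read_state();print(s['time'],s['tcp_pos'],s['orientation'],s['joints'])
im=c['image'][0:240,180:480]
cv2.imwrite('pics/g2.png',cv2.resize(im,None,fx=2.5,fy=2.5,interpolation=cv2.INTER_CUBIC)[:,:,::-1])
E
```

```text
[ 289   28   88  108 5402]
centre [ 483.9 -229.8] size [115.4  97.6] long axis yaw deg 71.56
4.5 [ 445.48129703 -328.08643768  348.64071719] [ 3.21823255e-06  8.11071136e-01  5.84947529e-01 -2.40166806e-06] [-6.96278847e-01  1.22079316e-02  1.12590719e+00 -6.87881967e-06
  2.00347248e+00 -3.75116131e-01]
```

View pics/g2.png

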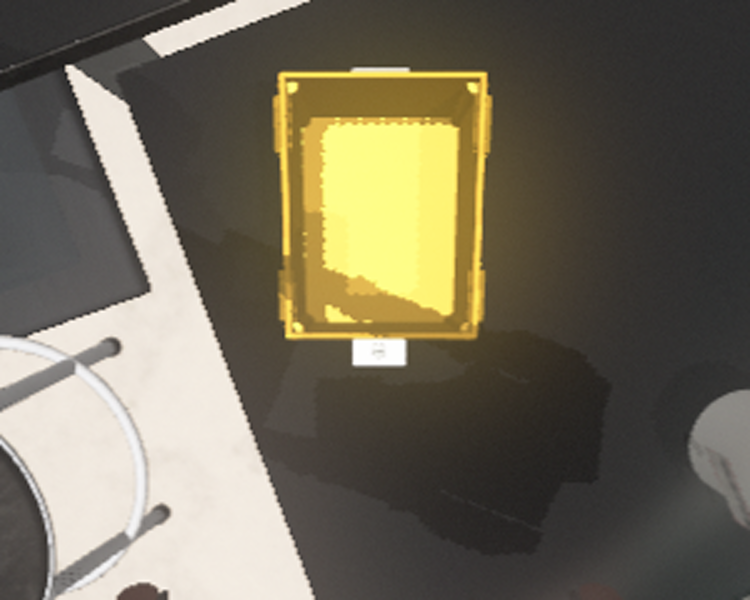

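The aligned view shows the base rim cleanly, with crop corners (279,72), (488,72), (478,338) and (287,338) and the lugs on the sides. Next is the lid, from the same relative pose.

```bash
python3 - <<'E'
from h import *
c=dict(np.load('g.npz'))
uv=np.array([(279,72),(488,72),(478,338),(287,338)])/2.5+[180-.2,-.2]
P=onz(c,uv,100)[:,:2];print(P.round(1),P.mean(0),[np.linalg.norm(P[i]-P[i-1]).round(1) for i in range(4)])
for a,b in((3,0),(2,1)): d=P[b]-P[a];print(np.degrees(np.arctan2(d[1],d[0])))
for a,b in((0,1),(3,2)): d=P[b]-P[a];print(90+np.degrees(np.arctan2(d[1],d[0])))
E
```

```text
[[ 458.9 -161.3]
 [ 546.2 -190.3]
 [ 509.9 -299.3]
 [ 422.9 -270.3]] [ 484.47513678 -230.28509626] [np.float64(114.8), np.float64(91.9), np.float64(114.8), np.float64(91.7)]
71.70495404290116
71.59217380209641
71.56564817287287
71.58045641172475
```

Request:
arm_command(
  commands=[
    [0, 0, -0.112, 0, 0, 0, 1],
    [0, 0, -0.112, 0, 0, 0, 1],
    [0, 0, -0.112, 0, 0, 0, 1],
    [0, 0, -0.112, 0, 0, 0, 1],
    [0, 0, -0.112, 0, 0, 0, 1],
    [0, 0, -0.112, 0, 0, 0, 1],
    [0, 0, 0, 0, 0, 0, 1],
    [0, 0, 0, 0, 0, 0, 1],
  ],
)

```text
time: 5.17
tcp_pos: [445.5, -328.1, 348.6]
orientation: [0.0, 0.574, 0.819, 0.0]
wrist_force: [0.4, 0.2, 0.6]
opening: 87.9
finger_force: 0.0
```

Request:
arm_command(
  commands=[
    [0, 0, 0, 0.0268, 0.018, 0.01, 1],
    [0, 0, 0, 0.0268, 0.018, 0.01, 1],
    [0, 0, 0, 0.0268, 0.018, 0.01, 1],
    [0, 0, 0, 0.0268, 0.018, 0.01, 1],
    [0, 0, 0, 0.0268, 0.018, 0.01, 1],
    [0, 0, 0, 0.0268, 0.018, 0.01, 1],
    [0, 0, 0, 0.0268, 0.018, 0.01, 1],
    [0, 0, 0, 0.0268, 0.018, 0.01, 1],
  ],
)

```text
time: 5.83
tcp_pos: [507.0, -75.7, 268.3]
orientation: [0.0, 0.574, 0.819, 0.0]
wrist_force: [-0.0, -0.8, -0.2]
opening: 87.7
finger_force: 0.0
```

Request:
arm_command(
  commands=[
    [0, 0, 0, 0, 0, 0, 1],
    [0, 0, 0, 0, 0, 0, 1],
    [0, 0, 0, 0, 0, 0, 1],
    [0, 0, 0, 0, 0, 0, 1],
    [0, 0, 0, 0, 0, 0, 1],
    [0, 0, 0, 0, 0, 0, 1],
    [0, 0, 0, 0, 0, 0, 1],
    [0, 0, 0, 0, 0, 0, 1],
  ],
)

```text
time: 6.5
tcp_pos: [506.9, -77.9, 268.8]
orientation: [0.0, 0.573, 0.819, 0.0]
wrist_force: [0.1, -0.6, -0.2]
opening: 87.7
finger_force: 0.0
```

```bash
python3 - <<'E'
from h import *
c=cap('wrist','h.png');np.savez('h.npz',**c)
m,s=mask(c,'red');print(s);show(onz(c,quad(m),19))
s=robot.read_state();print(s['time'],s['tcp_pos'],s['orientation'],s['joints'])
im=c['image'][0:240,180:480]
cv2.imwrite('pics/h2.png',cv2.resize(im,None,fx=2.5,fy=2.5,interpolation=cv2.INTER_CUBIC)[:,:,::-1])
E
```

```text
[ 279   22   96  119 9761]
centre [470.   21.2] size [105.  127.6] long axis yaw deg 110.02
6.55 [506.91602434 -77.7302261  268.73138513] [6.86118031e-05 5.73155255e-01 8.19446794e-01 3.36148665e-05] [-2.18506550e-01 -1.36959484e-01  1.41257726e+00  1.01686210e-05
  1.86582238e+00 -5.68597590e-01]
```

View pics/h2.png

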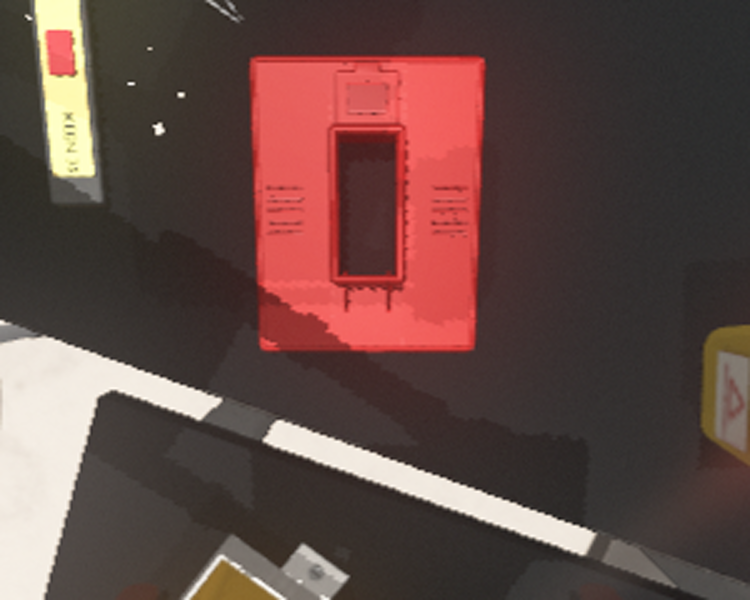

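The lid fills the crop with top corners (250,58), (484,58), (475,349) and (262,349). The flap is at the far end and the thumb ribs are at (285,210) and (450,210).

```bash
python3 - <<'E'
from h import *
c=dict(np.load('h.npz'))
uv=np.array([(250,58),(484,58),(475,350),(261,350)])/2.5+[180-.2,-.2]
P=onz(c,uv,19)[:,:2];print(P.round(1),P.mean(0),[np.linalg.norm(P[i]-P[i-1]).round(1) for i in range(4)])
uv=np.array([(332,127),(404,127),(401,281),(335,281)])/2.5+[180-.2,-.2]
Q=onz(c,uv,43.5)[:,:2];print('collar',Q.mean(0),[np.linalg.norm(Q[i]-Q[i-1]).round(1) for i in range(4)])
T=np.array([506.9,-77.8]);psi=np.radians(110.05);x=np.array([np.cos(psi),np.sin(psi)]);y=np.array([np.sin(psi),-np.cos(psi)])
for p in(P.mean(0),Q.mean(0)): print('tool offs',(p-T)@x,(p-T)@y)
E
```

```text
[[400.4  62.7]
 [496.9  97.9]
 [540.9 -20.5]
 [443.7 -56. ]] [470.49127407  21.02722106] [np.float64(126.4), np.float64(102.8), np.float64(126.4), np.float64(103.5)]
collar [470.61461367  21.36211045] [np.float64(62.4), np.float64(30.3), np.float64(62.4), np.float64(29.2)]
tool offs 105.32004755605347 -0.3202018288428121
tool offs 105.59235481127779 -0.08952388066189343
```

Request:
arm_command(
  commands=[
    [0, 0, 0, 0.0132, 0, 0.018, 1],
    [0, 0, 0, 0.0132, 0, 0.018, 1],
    [0, 0, 0, 0.0132, 0, 0.018, 1],
    [0, 0, 0, 0.0132, 0, 0.018, 1],
    [0, 0, 0, 0.0132, 0, 0.018, 1],
    [0, 0, 0, 0.0132, 0, 0.018, 1],
    [0, 0, 0, 0.0132, 0, 0.018, 1],
    [0, 0, 0, 0.0132, 0, 0.018, 1],
  ],
)

```text
time: 7.22
tcp_pos: [470.3, 22.3, 123.8]
orientation: [0.0, 0.573, 0.82, 0.0]
wrist_force: [0.0, 0.8, 0.3]
opening: 87.7
finger_force: 0.0
```

Request:
arm_command(
  commands=[
    [0, 0, 0, 0, 0, 0.016, 1],
    [0, 0, 0, 0, 0, 0.016, 1],
    [0, 0, 0, 0, 0, 0.016, 1],
    [0, 0, 0, 0, 0, 0.016, 1],
    [0, 0, 0, 0, 0, 0.008, 1],
    [0, 0, 0, 0, 0, 0.004, 1],
    [0, 0, 0, 0, 0, 0, 1],
    [0, 0, 0, 0, 0, 0, 1],
  ],
)

```text
time: 7.88
tcp_pos: [471.0, 21.8, 49.4]
orientation: [0.0, 0.573, 0.82, 0.0]
wrist_force: [-0.8, 0.6, -0.0]
opening: 88.0
finger_force: 0.0
```

Request:
arm_command(
  commands=[
    [0, 0, 0, -0.0005, -0.0003, 0.004, 1],
    [0, 0, 0, 0, 0, 0, 1],
    [0, 0, 0, 0, 0, 0, 0],
    [0, 0, 0, 0, 0, 0, 0],
    [0, 0, 0, 0, 0, 0, 0],
    [0, 0, 0, 0, 0, 0, 0],
    [0, 0, 0, 0, 0, 0, 0],
    [0, 0, 0, 0, 0, 0, 0],
  ],
)

```text
time: 8.55
tcp_pos: [470.5, 21.3, 44.7]
orientation: [0.0, 0.573, 0.82, 0.0]
wrist_force: [0.6, -0.1, -0.1]
opening: 51.2
finger_force: 0.0
```

Request:
arm_command(
  commands=[
    [0, 0, 0, 0, 0, 0, 0],
    [0, 0, 0, 0, 0, 0, 0],
    [0, 0, 0, 0, 0, 0, 0],
    [0, 0, 0, 0, 0, 0, 0],
    [0, 0, 0, 0, 0, 0, 0],
    [0, 0, 0, 0, 0, 0, 0],
    [0, 0, 0, 0, 0, 0, 0],
    [0, 0, 0, 0, 0, 0, 0],
  ],
)

```text
time: 9.22
tcp_pos: [470.5, 21.3, 44.6]
orientation: [-0.0, 0.573, 0.82, -0.0]
wrist_force: [0.6, 0.3, 0.1]
opening: 31.8
finger_force: 30.0
```

```bash
python3 - <<'E'
from h import *
s=robot.read_state();print(s)
E
```

```text
{'time': 9.2167, 'joints': array([-2.70253449e-02, -2.07887257e-01,  1.87434878e+00, -2.66993722e-05,
        1.47516147e+00, -3.78019677e-01]), 'joint_velocities': array([-0.00036854, -0.00233185, -0.00028175,  0.00051206,  0.00120969,
        0.00010058]), 'joint_efforts': array([ 2.08341808e-04, -3.03138292e+01, -3.93428314e+01,  7.55493622e-02,
       -1.65596424e-02,  5.41651156e-03]), 'tcp_pos': array([470.52544137,  21.28450786,  44.62912215]), 'orientation': array([-5.35083111e-06,  5.72785265e-01,  8.19705459e-01, -1.94445233e-05]), 'wrist_force': array([0.62814735, 0.29333831, 0.06343542]), 'wrist_torque': array([-0.0530438 , -0.03000637,  0.04937078]), 'finger_force': 29.999409019947052, 'opening': 31.76057692577264}
```

The grip is good: opening 31.8 mm against a 32 mm collar. I'll lift, carry the lid over the base and rotate it.

Request:
arm_command(
  commands=[
    [0, 0, 0, 0, 0, -0.008, 0],
    [0, 0, 0, 0, 0, -0.016, 0],
    [0, 0, 0, 0, 0, -0.02, 0],
    [0, 0, 0, 0, 0, -0.02, 0],
    [0, 0, 0, 0, 0, -0.02, 0],
    [0, 0, 0, 0, 0, -0.02, 0],
    [0, 0, 0, 0, 0, -0.02, 0],
    [0, 0, 0, 0, 0, -0.016, 0],
  ],
)

```text
time: 9.88
tcp_pos: [470.7, 21.3, 186.9]
orientation: [0.001, 0.573, 0.82, 0.0]
wrist_force: [0.1, -0.3, 0.0]
opening: 31.4
finger_force: 30.0
```

Request:
arm_command(
  commands=[
    [0, 0, 0, -0.0301, -0.0092, 0, 0],
    [0, 0, 0, -0.0301, -0.0092, 0, 0],
    [0, 0, 0, -0.0301, -0.0092, 0, 0],
    [0, 0, 0, -0.0301, -0.0092, 0, 0],
    [0, 0, 0, -0.0301, -0.0092, 0, 0],
    [0, 0, 0, -0.0301, -0.0092, 0, 0],
    [0, 0, 0, -0.0301, -0.0092, 0, 0],
    [0, 0, 0, -0.0301, -0.0092, 0, 0],
  ],
)

```text
time: 10.55
tcp_pos: [484.0, -231.7, 185.1]
orientation: [0.0, 0.573, 0.82, 0.0]
wrist_force: [-0.4, 0.1, -1.0]
opening: 31.8
finger_force: 30.0
```

Request:
arm_command(
  commands=[
    [0, 0, 0.112, 0, 0, 0, 0],
    [0, 0, 0.112, 0, 0, 0, 0],
    [0, 0, 0.112, 0, 0, 0, 0],
    [0, 0, 0.112, 0, 0, 0, 0],
    [0, 0, 0.112, 0, 0, 0, 0],
    [0, 0, 0.112, 0, 0, 0, 0],
    [0, 0, 0, 0, 0, 0, 0],
    [0, 0, 0, 0, 0, 0, 0],
  ],
)

```text
time: 11.22
tcp_pos: [484.2, -230.1, 184.9]
orientation: [-0.0, 0.81, 0.586, 0.0]
wrist_force: [-0.3, 0.3, -1.0]
opening: 32.0
finger_force: 30.0
```

Request:
arm_command(
  commands=[
    [0, 0, 0, 0, 0, 0, 0],
    [0, 0, 0, 0, 0, 0, 0],
    [0, 0, 0, 0, 0, 0, 0],
    [0, 0, 0, 0, 0, 0, 0],
    [0, 0, 0, 0, 0, 0, 0],
    [0, 0, 0, 0, 0, 0, 0],
    [0, 0, 0, 0, 0, 0, 0],
    [0, 0, 0, 0, 0, 0, 0],
  ],
)

```text
time: 11.88
tcp_pos: [484.2, -230.1, 184.6]
orientation: [-0.0, 0.811, 0.585, -0.0]
wrist_force: [0.1, -0.0, -1.0]
opening: 31.8
finger_force: 30.0
```

```bash
cat > st.py <<'E'
from h import *
s=robot.read_state();q=s['orientation']
print(round(s['time'],2),s['tcp_pos'].round(2),'yaw',np.degrees(2*np.arctan2(q[2],q[1])).round(2),q.round(4),'F',s['wrist_force'].round(2),'T',s['wrist_torque'].round(3),s['opening'])
T=np.array(s['tcp_pos'][:2]);psi=2*np.arctan2(q[2],q[1]);x=np.array([np.cos(psi),np.sin(psi)]);y=np.array([np.sin(psi),-np.cos(psi)])
d=np.array([484.35,-230.2])-T;print('to base along tool x,y',d@x,d@y)
E
python3 st.py; python3 - <<'E'
from h import *
a=cap('scene');b=cap('side');w=cap('wrist')
im=[cv2.resize(a['image'][150:250,260:380],(400,333)),cv2.resize(b['image'][120:240,250:394],(400,333)),cv2.resize(w['image'],(400,250))]
o=np.zeros((590,800,3),np.uint8);o[:333,:400]=im[0];o[:333,400:]=im[1];o[335:585,:400]=im[2]
cv2.imwrite('pics/i.png',o[:,:,::-1])
E
```

```text
11.88 [ 484.2  -230.12  184.62] yaw 71.62 [-0.      0.811   0.5851 -0.    ] F [ 0.08 -0.02 -0.96] T [-0.039 -0.055 -0.008] 31.780034870916843
to base along tool x,y -0.02453035302772169 0.16530572059199683
```

View pics/i.png

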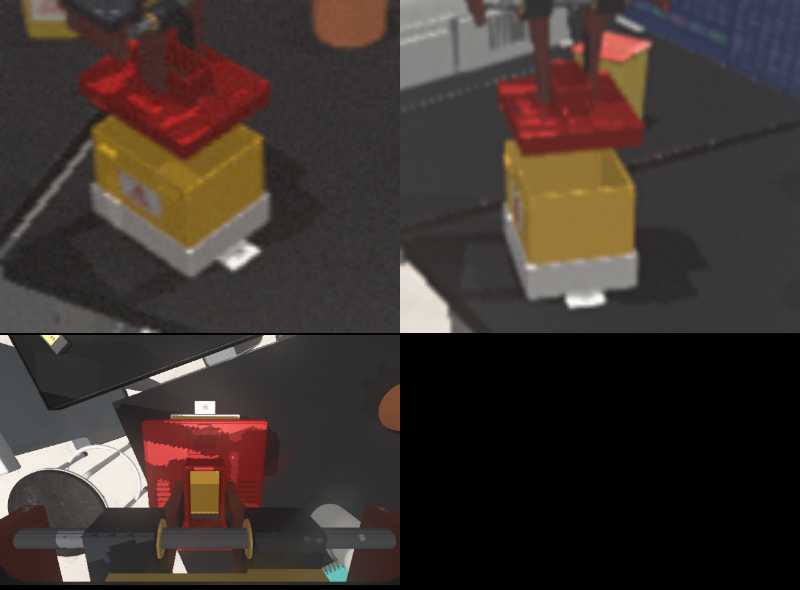

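The lid hangs squarely and level over the base in all three views, and the pose agrees within 0.2 mm. I'll lower it to just above the rim, then feel the way down.

Request:
arm_command(
  commands=[
    [0, 0, 0, 0, 0, 0.006, 0],
    [0, 0, 0, 0, 0, 0.008, 0],
    [0, 0, 0, 0, 0, 0.008, 0],
    [0, 0, 0, 0, 0, 0.008, 0],
    [0, 0, 0, 0, 0, 0.006, 0],
    [0, 0, 0, 0, 0, 0.002, 0],
    [0, 0, 0, 0, 0, 0, 0],
    [0, 0, 0, 0, 0, 0, 0],
  ],
)

```text
time: 12.7
tcp_pos: [484.2, -230.1, 146.6]
orientation: [-0.0, 0.811, 0.585, -0.0]
wrist_force: [0.8, -1.0, -1.1]
opening: 31.5
finger_force: 30.0
```

Request:
arm_command(
  commands=[
    [0, 0, 0, 0, 0, 0.001, 0],
    [0, 0, 0, 0, 0, 0.001, 0],
    [0, 0, 0, 0, 0, 0.001, 0],
    [0, 0, 0, 0, 0, 0.001, 0],
    [0, 0, 0, 0, 0, 0.001, 0],
    [0, 0, 0, 0, 0, 0.001, 0],
    [0, 0, 0, 0, 0, 0, 0],
    [0, 0, 0, 0, 0, 0, 0],
  ],
)

```text
time: 13.37
tcp_pos: [484.2, -230.1, 140.5]
orientation: [-0.0, 0.811, 0.585, -0.0]
wrist_force: [0.1, 0.4, -1.8]
opening: 32.1
finger_force: 30.0
```

The skirt is past the rim with no resistance. I'll carry on down to the lugs.

Request:
arm_command(
  commands=[
    [0, 0, 0, 0, 0, 0.001, 0],
    [0, 0, 0, 0, 0, 0.001, 0],
    [0, 0, 0, 0, 0, 0.001, 0],
    [0, 0, 0, 0, 0, 0.001, 0],
    [0, 0, 0, 0, 0, 0.001, 0],
    [0, 0, 0, 0, 0, 0, 0],
    [0, 0, 0, 0, 0, 0, 0],
    [0, 0, 0, 0, 0, 0, 0],
  ],
)

```text
time: 14.03
tcp_pos: [484.2, -230.1, 135.6]
orientation: [-0.0, 0.811, 0.585, -0.0]
wrist_force: [-0.5, 0.6, -0.6]
opening: 31.7
finger_force: 30.0
```

```bash
python3 st.py
```

```text
14.03 [ 484.19 -230.1   135.62] yaw 71.61 [-0.     0.811  0.585 -0.   ] F [-0.49  0.61 -0.64] T [-0.047  0.004 -0.012] 31.694338536031715
to base along tool x,y -0.0430773373876293 0.17964656354941708
```

Request:
arm_command(
  commands=[
    [0, 0, 0, 0, 0, 0.001, 0],
    [0, 0, 0, 0, 0, 0, 0],
    [0, 0, 0, 0, 0, 0, 0.7],
    [0, 0, 0, 0, 0, 0, 0.7],
    [0, 0, 0, 0, 0, 0, 0.7],
    [0, 0, 0, 0, 0, 0, 0.7],
    [0, 0, 0, 0, 0, 0, 0.7],
    [0, 0, 0, 0, 0, 0, 0.7],
  ],
)

```text
time: 14.7
tcp_pos: [484.2, -230.1, 134.6]
orientation: [-0.0, 0.811, 0.585, -0.0]
wrist_force: [0.3, 0.5, -0.1]
opening: 61.5
finger_force: 0.0
```

Request:
arm_command(
  commands=[
    [0, 0, 0, 0, 0, -0.006, 0.7],
    [0, 0, 0, 0, 0, -0.01, 0.7],
    [0, 0, 0, 0, 0, -0.012, 0.7],
    [0, 0, 0, 0, 0, -0.012, 0.7],
    [0, 0, 0, 0, 0, -0.01, 0],
    [0, 0, 0, 0, 0, 0, 0],
    [0, 0, 0, 0, 0, 0, 0],
    [0, 0, 0, 0, 0, 0, 0],
  ],
)

```text
time: 15.37
tcp_pos: [484.2, -230.1, 184.4]
orientation: [-0.0, 0.811, 0.585, -0.0]
wrist_force: [0.5, 0.4, 0.2]
opening: 38.4
finger_force: 0.0
```

```bash
python3 st.py; python3 - <<'E'
from h import *
a=cap('scene');b=cap('side');w=cap('wrist');np.savez('w1.npz',**w)
im=[cv2.resize(a['image'][150:250,260:380],(400,333)),cv2.resize(b['image'][120:240,250:394],(400,333)),cv2.resize(w['image'],(400,250))]
o=np.zeros((590,800,3),np.uint8);o[:333,:400]=im[0];o[:333,400:]=im[1];o[335:585,:400]=im[2]
cv2.imwrite('pics/j.png',o[:,:,::-1])
E
```

```text
15.37 [ 484.17 -230.06  184.39] yaw 71.61 [-1.00e-04  8.11e-01  5.85e-01 -1.00e-04] F [0.46 0.45 0.16] T [-0.03  -0.109 -0.005] 38.35792756394964
to base along tool x,y -0.07509959727674353 0.21194182888545637
```

View pics/j.png

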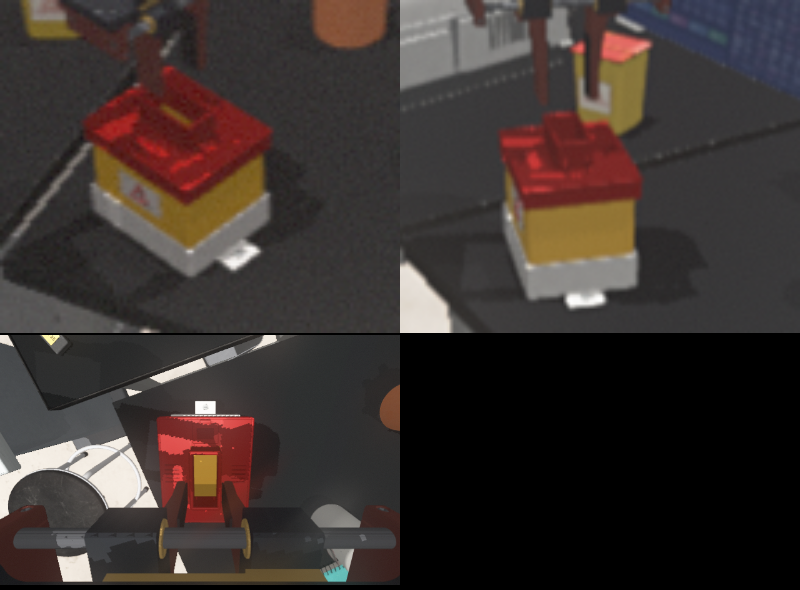

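The lid is resting squarely on the lugs in all views. With the gripper closed, I'll move over thumb mark 2 (tool +y 38 mm) and descend to just above it.

Request:
arm_command(
  commands=[
    [0, 0, 0, 0, 0.009, 0, 0],
    [0, 0, 0, 0, 0.01, 0, 0],
    [0, 0, 0, 0, 0.01, 0, 0],
    [0, 0, 0, 0, 0.0092, 0, 0],
    [0, 0, 0, 0, 0, 0, 0],
    [0, 0, 0, 0, 0, 0, 0],
    [0, 0, 0, 0, 0, 0, 0],
    [0, 0, 0, 0, 0, 0, 0],
  ],
)

```text
time: 16.18
tcp_pos: [520.2, -242.1, 184.6]
orientation: [-0.0, 0.811, 0.585, -0.0]
wrist_force: [-0.1, 0.5, 0.8]
opening: 0.5
finger_force: 0.0
```

Request:
arm_command(
  commands=[
    [0, 0, 0, 0, 0, 0.009, 0],
    [0, 0, 0, 0, 0, 0.01, 0],
    [0, 0, 0, 0, 0, 0.01, 0],
    [0, 0, 0, 0, 0, 0.009, 0],
    [0, 0, 0, 0, 0, 0.006, 0],
    [0, 0, 0, 0, 0, 0.004, 0],
    [0, 0, 0, 0, 0, 0, 0],
    [0, 0, 0, 0, 0, 0, 0],
  ],
)

```text
time: 16.85
tcp_pos: [520.4, -242.2, 136.5]
orientation: [-0.0, 0.811, 0.585, -0.0]
wrist_force: [0.1, -1.2, 0.1]
opening: 0.5
finger_force: 0.0
```

```bash
python3 st.py
```

```text
16.85 [ 520.41 -242.17  136.5 ] yaw 71.61 [-1.00e-04  8.11e-01  5.85e-01 -1.00e-04] F [ 0.13 -1.19  0.07] T [-0.042 -0.089 -0.018] 0.49984006180754603
to base along tool x,y -0.02196962640719846 -37.99113898295031
```

Contact is expected at TCP z of about 131. I'll go down 4 mm, then in small steps.

Request:
arm_command(
  commands=[
    [0, 0, 0, 0, 0, 0.001, 0],
    [0, 0, 0, 0, 0, 0.001, 0],
    [0, 0, 0, 0, 0, 0.001, 0],
    [0, 0, 0, 0, 0, 0.001, 0],
    [0, 0, 0, 0, 0, 0.0005, 0],
    [0, 0, 0, 0, 0, 0, 0],
    [0, 0, 0, 0, 0, 0, 0],
    [0, 0, 0, 0, 0, 0, 0],
  ],
)

```text
time: 17.52
tcp_pos: [520.5, -242.2, 132.2]
orientation: [0.0, 0.811, 0.585, -0.0]
wrist_force: [0.1, 0.1, 0.3]
opening: 0.7
finger_force: 0.0
```

Request:
arm_command(
  commands=[
    [0, 0, 0, 0, 0, 0.0005, 0],
    [0, 0, 0, 0, 0, 0.0005, 0],
    [0, 0, 0, 0, 0, 0.0005, 0],
    [0, 0, 0, 0, 0, 0.0005, 0],
    [0, 0, 0, 0, 0, 0, 0],
    [0, 0, 0, 0, 0, 0, 0],
    [0, 0, 0, 0, 0, 0, 0],
    [0, 0, 0, 0, 0, 0, 0],
  ],
)

```text
time: 18.18
tcp_pos: [521.0, -242.4, 130.9]
orientation: [0.001, 0.811, 0.585, 0.0]
wrist_force: [1.6, -0.2, 4.9]
opening: 0.5
finger_force: 2.7
```

Request:
arm_command(
  commands=[
    [0, 0, 0, 0, 0, 0.0005, 0],
    [0, 0, 0, 0, 0, 0.0005, 0],
    [0, 0, 0, 0, 0, 0.0005, 0],
    [0, 0, 0, 0, 0, 0, 0],
    [0, 0, 0, 0, 0, 0, 0],
    [0, 0, 0, 0, 0, 0, 0],
    [0, 0, 0, 0, 0, 0, 0],
    [0, 0, 0, 0, 0, 0, 0],
  ],
)

```text
time: 18.85
tcp_pos: [521.1, -242.5, 129.9]
orientation: [0.001, 0.811, 0.585, 0.001]
wrist_force: [1.4, 0.3, 6.9]
opening: 0.2
finger_force: 3.4
```

Request:
arm_command(
  commands=[
    [0, 0, 0, 0, 0, 0.0005, 0],
    [0, 0, 0, 0, 0, 0.0005, 0],
    [0, 0, 0, 0, 0, 0.0005, 0],
    [0, 0, 0, 0, 0, 0, 0],
    [0, 0, 0, 0, 0, 0, 0],
    [0, 0, 0, 0, 0, 0, 0],
    [0, 0, 0, 0, 0, 0, 0],
    [0, 0, 0, 0, 0, 0, 0],
  ],
)

```text
time: 19.52
tcp_pos: [521.5, -242.6, 129.0]
orientation: [0.002, 0.811, 0.585, 0.001]
wrist_force: [2.1, -0.2, 7.9]
opening: 0.7
finger_force: 4.2
```

Request:
arm_command(
  commands=[
    [0, 0, 0, 0, 0, 0.0005, 0],
    [0, 0, 0, 0, 0, 0.0005, 0],
    [0, 0, 0, 0, 0, 0, 0],
    [0, 0, 0, 0, 0, 0, 0],
    [0, 0, 0, 0, 0, 0, 0],
    [0, 0, 0, 0, 0, 0, 0],
    [0, 0, 0, 0, 0, 0, 0],
    [0, 0, 0, 0, 0, 0, 0],
  ],
)

```text
time: 20.18
tcp_pos: [520.5, -242.2, 126.2]
orientation: [0.0, 0.811, 0.585, 0.0]
wrist_force: [2.0, -1.2, 4.2]
opening: 0.7
finger_force: 2.2
```

The force dropped, so the edge is giving way. I'll follow it to the stop in half-millimetre steps.

Request:
arm_command(
  commands=[
    [0, 0, 0, 0, 0, 0.0005, 0],
    [0, 0, 0, 0, 0, 0.0005, 0],
    [0, 0, 0, 0, 0, 0, 0],
    [0, 0, 0, 0, 0, 0, 0],
    [0, 0, 0, 0, 0, 0, 0],
    [0, 0, 0, 0, 0, 0, 0],
    [0, 0, 0, 0, 0, 0, 0],
    [0, 0, 0, 0, 0, 0, 0],
  ],
)

```text
time: 20.85
tcp_pos: [520.5, -242.2, 126.1]
orientation: [0.0, 0.811, 0.585, 0.0]
wrist_force: [-0.4, 0.5, 8.0]
opening: 0.5
finger_force: 4.0
```

Request:
arm_command(
  commands=[
    [0, 0, 0, 0, 0, 0.0005, 0],
    [0, 0, 0, 0, 0, 0.0005, 0],
    [0, 0, 0, 0, 0, 0, 0],
    [0, 0, 0, 0, 0, 0, 0],
    [0, 0, 0, 0, 0, 0, 0],
    [0, 0, 0, 0, 0, 0, 0],
    [0, 0, 0, 0, 0, 0, 0],
    [0, 0, 0, 0, 0, 0, 0],
  ],
)

```text
time: 21.52
tcp_pos: [520.6, -242.3, 126.0]
orientation: [0.001, 0.811, 0.585, 0.0]
wrist_force: [-1.3, 0.6, 11.3]
opening: 0.4
finger_force: 5.7
```

The position holds at 126.0 while the force rises, so this is the hard stop. I'll ease off, lift clear and cross over to edge 1.

Request:
arm_command(
  commands=[
    [0, 0, 0, 0, 0, -0.003, 0],
    [0, 0, 0, 0, 0, -0.007, 0],
    [0, 0, 0, 0, 0, -0.012, 0],
    [0, 0, 0, 0, 0, -0.012, 0],
    [0, 0, 0, 0, 0, -0.012, 0],
    [0, 0, 0, 0, 0, -0.006, 0],
    [0, 0, 0, 0, 0, 0, 0],
    [0, 0, 0, 0, 0, 0, 0],
  ],
)

```text
time: 22.18
tcp_pos: [520.7, -242.3, 176.8]
orientation: [0.001, 0.811, 0.585, 0.0]
wrist_force: [-0.8, -0.5, -0.3]
opening: 0.6
finger_force: 0.0
```

Request:
arm_command(
  commands=[
    [0, 0, 0, 0, -0.01, 0, 0],
    [0, 0, 0, 0, -0.012, 0, 0],
    [0, 0, 0, 0, -0.014, 0, 0],
    [0, 0, 0, 0, -0.014, 0, 0],
    [0, 0, 0, 0, -0.014, 0, 0],
    [0, 0, 0, 0, -0.012, 0, 0],
    [0, 0, 0, 0, 0, 0, 0],
    [0, 0, 0, 0, 0, 0, 0],
  ],
)

```text
time: 22.85
tcp_pos: [448.1, -218.1, 175.7]
orientation: [-0.0, 0.811, 0.585, -0.0]
wrist_force: [0.5, -0.2, -0.4]
opening: 0.4
finger_force: 0.0
```

```bash
python3 st.py; python3 - <<'E'
from h import *
a=cap('scene');b=cap('side');w=cap('wrist')
im=[cv2.resize(a['image'][150:250,260:380],(400,333)),cv2.resize(b['image'][120:240,250:394],(400,333)),cv2.resize(w['image'],(400,250))]
o=np.zeros((590,800,3),np.uint8);o[:333,:400]=im[0];o[:333,400:]=im[1];o[335:585,:400]=im[2]
cv2.imwrite('pics/k.png',o[:,:,::-1])
E
```

```text
22.85 [ 448.13 -218.1   175.69] yaw 71.6 [-1.000e-04  8.111e-01  5.849e-01 -0.000e+00] F [ 0.51 -0.25 -0.35] T [-0.061 -0.085  0.01 ] 0.4464479781377602
to base along tool x,y -0.050801181716101595 38.18786406683779
```

View pics/k.png

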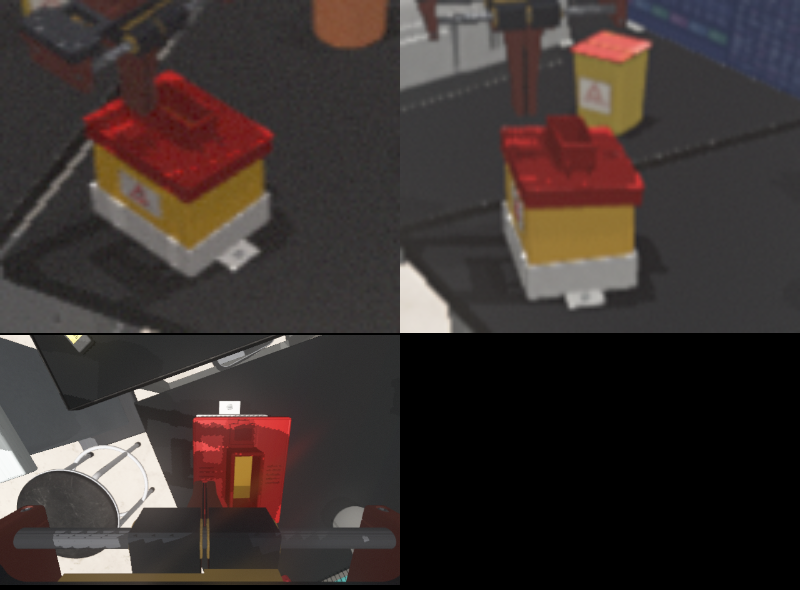

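The lid is tilted, with its right-hand edge down and its left-hand edge up, so edge 2 is home. Now edge 1.

Request:
arm_command(
  commands=[
    [0, 0, 0, 0, 0, 0.008, 0],
    [0, 0, 0, 0, 0, 0.01, 0],
    [0, 0, 0, 0, 0, 0.01, 0],
    [0, 0, 0, 0, 0, 0.007, 0],
    [0, 0, 0, 0, 0, 0.003, 0],
    [0, 0, 0, 0, 0, 0.001, 0],
    [0, 0, 0, 0, 0, 0, 0],
    [0, 0, 0, 0, 0, 0, 0],
  ],
)

```text
time: 23.67
tcp_pos: [448.5, -218.3, 137.5]
orientation: [0.0, 0.811, 0.585, 0.0]
wrist_force: [-0.2, 0.4, -0.1]
opening: 0.8
finger_force: 0.0
```

Request:
arm_command(
  commands=[
    [0, 0, 0, 0, 0, 0.001, 0],
    [0, 0, 0, 0, 0, 0.001, 0],
    [0, 0, 0, 0, 0, 0.001, 0],
    [0, 0, 0, 0, 0, 0.001, 0],
    [0, 0, 0, 0, 0, 0.0005, 0],
    [0, 0, 0, 0, 0, 0.0005, 0],
    [0, 0, 0, 0, 0, 0, 0],
    [0, 0, 0, 0, 0, 0, 0],
  ],
)

```text
time: 24.33
tcp_pos: [448.3, -218.2, 132.2]
orientation: [0.0, 0.811, 0.585, 0.0]
wrist_force: [-0.4, -1.1, -0.8]
opening: 0.7
finger_force: 0.0
```

Request:
arm_command(
  commands=[
    [0, 0, 0, 0, 0, 0.0005, 0],
    [0, 0, 0, 0, 0, 0.0005, 0],
    [0, 0, 0, 0, 0, 0.0005, 0],
    [0, 0, 0, 0, 0, 0, 0],
    [0, 0, 0, 0, 0, 0, 0],
    [0, 0, 0, 0, 0, 0, 0],
    [0, 0, 0, 0, 0, 0, 0],
    [0, 0, 0, 0, 0, 0, 0],
  ],
)

```text
time: 25.0
tcp_pos: [448.3, -218.2, 131.4]
orientation: [0.0, 0.811, 0.585, 0.0]
wrist_force: [-2.7, 0.5, 5.2]
opening: 0.6
finger_force: 2.5
```

Request:
arm_command(
  commands=[
    [0, 0, 0, 0, 0, 0.0005, 0],
    [0, 0, 0, 0, 0, 0.0005, 0],
    [0, 0, 0, 0, 0, 0.0005, 0],
    [0, 0, 0, 0, 0, 0, 0],
    [0, 0, 0, 0, 0, 0, 0],
    [0, 0, 0, 0, 0, 0, 0],
    [0, 0, 0, 0, 0, 0, 0],
    [0, 0, 0, 0, 0, 0, 0],
  ],
)

```text
time: 25.67
tcp_pos: [448.1, -218.2, 130.3]
orientation: [0.0, 0.811, 0.585, -0.0]
wrist_force: [-3.3, 1.8, 7.4]
opening: 0.4
finger_force: 3.5
```

Request:
arm_command(
  commands=[
    [0, 0, 0, 0, 0, 0.0005, 0],
    [0, 0, 0, 0, 0, 0.0005, 0],
    [0, 0, 0, 0, 0, 0.0005, 0],
    [0, 0, 0, 0, 0, 0, 0],
    [0, 0, 0, 0, 0, 0, 0],
    [0, 0, 0, 0, 0, 0, 0],
    [0, 0, 0, 0, 0, 0, 0],
    [0, 0, 0, 0, 0, 0, 0],
  ],
)

```text
time: 26.33
tcp_pos: [447.9, -218.2, 129.3]
orientation: [0.0, 0.811, 0.585, -0.0]
wrist_force: [-5.4, 1.4, 11.1]
opening: 0.3
finger_force: 4.7
```

Request:
arm_command(
  commands=[
    [0, 0, 0, 0, 0, 0.0005, 0],
    [0, 0, 0, 0, 0, 0.0005, 0],
    [0, 0, 0, 0, 0, 0, 0],
    [0, 0, 0, 0, 0, 0, 0],
    [0, 0, 0, 0, 0, 0, 0],
    [0, 0, 0, 0, 0, 0, 0],
    [0, 0, 0, 0, 0, 0, 0],
    [0, 0, 0, 0, 0, 0, 0],
  ],
)

```text
time: 27.0
tcp_pos: [447.8, -218.1, 128.5]
orientation: [0.0, 0.811, 0.585, -0.0]
wrist_force: [-7.0, 2.3, 11.4]
opening: 0.6
finger_force: 5.5
```

Request:
arm_command(
  commands=[
    [0, 0, 0, 0, 0, 0.0005, 0],
    [0, 0, 0, 0, 0, 0.0005, 0],
    [0, 0, 0, 0, 0, 0, 0],
    [0, 0, 0, 0, 0, 0, 0],
    [0, 0, 0, 0, 0, 0, 0],
    [0, 0, 0, 0, 0, 0, 0],
    [0, 0, 0, 0, 0, 0, 0],
    [0, 0, 0, 0, 0, 0, 0],
  ],
)

```text
time: 27.67
tcp_pos: [448.4, -218.2, 125.4]
orientation: [-0.0, 0.811, 0.585, -0.0]
wrist_force: [0.3, 0.2, 0.4]
opening: 0.4
finger_force: 0.1
```

Request:
arm_command(
  commands=[
    [0, 0, 0, 0, 0, 0.0005, 0],
    [0, 0, 0, 0, 0, 0.0005, 0],
    [0, 0, 0, 0, 0, 0, 0],
    [0, 0, 0, 0, 0, 0, 0],
    [0, 0, 0, 0, 0, 0, 0],
    [0, 0, 0, 0, 0, 0, 0],
    [0, 0, 0, 0, 0, 0, 0],
    [0, 0, 0, 0, 0, 0, 0],
  ],
)

```text
time: 28.33
tcp_pos: [448.4, -218.2, 125.3]
orientation: [0.0, 0.811, 0.585, 0.0]
wrist_force: [-1.4, 1.6, 5.0]
opening: 1.1
finger_force: 2.7
```

Edge 1 clicked and is on its stop at 125.3. I'll ease off, then lightly probe edge 2 again to check it is level.

Request:
arm_command(
  commands=[
    [0, 0, 0, 0, 0, -0.003, 0],
    [0, 0, 0, 0, 0, -0.007, 0],
    [0, 0, 0, 0, 0, -0.012, 0],
    [0, 0, 0, 0, 0, -0.012, 0],
    [0, 0, 0, 0, 0, -0.012, 0],
    [0, 0, 0, 0, 0, -0.004, 0],
    [0, 0, 0, 0, 0, 0, 0],
    [0, 0, 0, 0, 0, 0, 0],
  ],
)

```text
time: 29.0
tcp_pos: [448.5, -218.3, 175.1]
orientation: [0.0, 0.811, 0.585, 0.0]
wrist_force: [0.2, 0.8, 0.3]
opening: 0.6
finger_force: 0.0
```

Request:
arm_command(
  commands=[
    [0, 0, 0, 0, 0.01, 0, 0],
    [0, 0, 0, 0, 0.012, 0, 0],
    [0, 0, 0, 0, 0.014, 0, 0],
    [0, 0, 0, 0, 0.014, 0, 0],
    [0, 0, 0, 0, 0.014, 0, 0],
    [0, 0, 0, 0, 0.012, 0, 0],
    [0, 0, 0, 0, 0, 0, 0],
    [0, 0, 0, 0, 0, 0, 0],
  ],
)

```text
time: 29.67
tcp_pos: [520.2, -242.0, 173.4]
orientation: [-0.001, 0.811, 0.585, -0.001]
wrist_force: [-0.7, -0.1, 0.1]
opening: 0.4
finger_force: 0.0
```

Request:
arm_command(
  commands=[
    [0, 0, 0, 0, 0, 0.01, 0],
    [0, 0, 0, 0, 0, 0.012, 0],
    [0, 0, 0, 0, 0, 0.012, 0],
    [0, 0, 0, 0, 0, 0.008, 0],
    [0, 0, 0, 0, 0, 0.002, 0],
    [0, 0, 0, 0, 0, 0, 0],
    [0, 0, 0, 0, 0, 0, 0],
    [0, 0, 0, 0, 0, 0, 0],
  ],
)

```text
time: 30.33
tcp_pos: [520.7, -242.3, 131.4]
orientation: [0.001, 0.811, 0.585, 0.0]
wrist_force: [0.1, 0.3, -0.5]
opening: 0.7
finger_force: 0.0
```

Request:
arm_command(
  commands=[
    [0, 0, 0, 0, 0, 0.001, 0],
    [0, 0, 0, 0, 0, 0.001, 0],
    [0, 0, 0, 0, 0, 0.001, 0],
    [0, 0, 0, 0, 0, 0.001, 0],
    [0, 0, 0, 0, 0, 0.001, 0],
    [0, 0, 0, 0, 0, 0, 0],
    [0, 0, 0, 0, 0, 0, 0],
    [0, 0, 0, 0, 0, 0, 0],
  ],
)

```text
time: 31.0
tcp_pos: [520.4, -242.2, 125.6]
orientation: [-0.0, 0.811, 0.585, -0.0]
wrist_force: [0.2, 0.1, -0.3]
opening: 0.5
finger_force: 0.0
```

Request:
arm_command(
  commands=[
    [0, 0, 0, 0, 0, 0.0005, 0],
    [0, 0, 0, 0, 0, 0.0005, 0],
    [0, 0, 0, 0, 0, 0.0005, 0],
    [0, 0, 0, 0, 0, 0, 0],
    [0, 0, 0, 0, 0, 0, 0],
    [0, 0, 0, 0, 0, 0, 0],
    [0, 0, 0, 0, 0, 0, 0],
    [0, 0, 0, 0, 0, 0, 0],
  ],
)

```text
time: 31.67
tcp_pos: [520.5, -242.2, 125.3]
orientation: [0.0, 0.811, 0.585, 0.0]
wrist_force: [-2.0, 1.6, 4.7]
opening: 0.5
finger_force: 2.8
```

Both edges stop at 125.3, so the lid is level and home. I'll lift clear and take a final look.

Request:
arm_command(
  commands=[
    [0, 0, 0, 0, 0, -0.003, 0],
    [0, 0, 0, 0, 0, -0.012, 0],
    [0, 0, 0, 0, 0, -0.016, 0],
    [0, 0, 0, 0, 0, -0.018, 0],
    [0, 0, 0, 0, 0, -0.018, 0],
    [0, 0, 0, 0, 0, -0.012, 0],
    [0, 0, 0, 0, 0, 0, 0],
    [0, 0, 0, 0, 0, 0, 0],
  ],
)

```text
time: 32.33
tcp_pos: [520.8, -242.4, 203.9]
orientation: [0.001, 0.811, 0.585, 0.0]
wrist_force: [0.3, 0.2, -0.7]
opening: 0.3
finger_force: 0.0
```

```bash
python3 st.py; python3 - <<'E'
from h import *
a=cap('scene');b=cap('side');w=cap('wrist')
im=[cv2.resize(a['image'][150:250,260:380],(400,333)),cv2.resize(b['image'][120:240,250:394],(400,333)),cv2.resize(w['image'],(400,250)),cv2.resize(b['image'],(400,250))]
o=np.zeros((590,800,3),np.uint8);o[:333,:400]=im[0];o[:333,400:]=im[1];o[335:585,:400]=im[2];o[335:585,400:]=im[3]
cv2.imwrite('pics/l.png',o[:,:,::-1])
E
```

```text
32.33 [ 520.79 -242.37  203.85] yaw 71.61 [7.00e-04 8.11e-01 5.85e-01 3.00e-04] F [ 0.35  0.24 -0.66] T [-0.023 -0.075  0.019] 0.29555522973493464
to base along tool x,y 0.04890095613541234 -38.42016806917467
```

View pics/l.png

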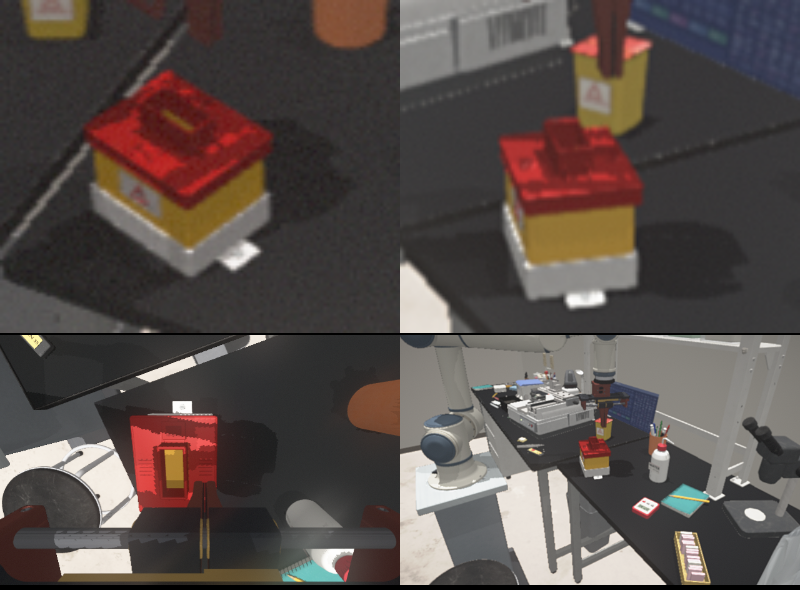

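The lid sits level and fully down in both views, the fingers are clear, and the tub, bottle and timer are where they were.

```bash
python3 -c "
from plant import order
print(order.sign_off())"
```

```text
the job is handed in; nothing more can be done
None
```

The lid is on and the job is handed in: both long edges clicked separately, then stopped at the same height; the highest wrist force I read while pressing was about 14 N, and I never touched the tub, bottle or timer.

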